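Put the capped samples into the holders that fit

TASK

Put the screw-capped containers from the left of the bench into the round grey holders on the right, one at a time, in this order: the vial into the narrow holder, the sample pot into the shallow holder of middle width, the small bottle into the deep holder of middle width, the large bottle into the wide holder. Each must stand upright on its holder's floor and be let go before the next one goes in; keep them upright and set them down, do not drop them. Leave the open beaker and the petri dish undisturbed.

Things in the scene. Friction and masses are not known exactly. Their poses are not given: they have to be found in the camera images.
- vial: Slim clear glass vial with a white screw cap, 17 mm in diameter, 46 mm tall, about 18 g. Loose and upright; origin at the centre of its underside, z up along its axis.
- pot: Short clear sample pot with a wide white screw lid, 43 mm in diameter, 48 mm tall, about 30 g; to be gripped as a plain cylinder. Loose and upright; origin at the centre of its underside, z up along its axis.
- small_bottle: Small clear bottle with a label and a blue screw cap: body 44 mm in diameter, 90 mm tall in all, about 110 g. The cap is fixed, 34 mm in diameter, from 70 mm up to the top at 90 mm, and bears the weight. Loose and upright; origin at the centre of its underside, z up along its axis.
- large_bottle: Large clear bottle with a label and a blue screw cap: body 66 mm in diameter, 142 mm tall in all, about 420 g. The cap is fixed, 48 mm in diameter, from 110 mm up to the top at 142 mm, and bears the weight. Loose and upright; origin at the centre of its underside, z up along its axis.
- narrow_holder: Narrowest grey round holder: round recess 30 mm in diameter, its floor 5 mm above the bench, its rim 17 mm above the bench; ring wall 6 mm thick, foot plate 50 mm across. The holder is screwed down and does not move. Origin at the centre of its underside on the bench; z up; the yaw does not matter (it is round).
- shallow_holder: Low grey round holder of middle width: recess 58 mm in diameter, floor 5 mm and rim 17 mm above the bench; ring wall 6 mm thick, foot plate 78 mm across. The holder is screwed down and does not move. Origin at the centre of its underside on the bench; z up; the yaw does not matter (it is round).
- deep_holder: Tall grey round holder of middle width, a deep cup: recess 58 mm in diameter, floor 5 mm and rim 45 mm above the bench; ring wall 6 mm thick, foot plate 78 mm across. The holder is screwed down and does not move. Origin at the centre of its underside on the bench; z up; the yaw does not matter (it is round).
- wide_holder: Widest grey round holder: recess 80 mm in diameter, floor 5 mm and rim 20 mm above the bench; ring wall 6 mm thick, foot plate 100 mm across. The holder is screwed down and does not move. Origin at the centre of its underside on the bench; z up; the yaw does not matter (it is round).
- beaker: Small open plastic beaker with a spout, about 48 x 55 mm, 60 mm tall, loose, standing amid the containers; to be left alone. Origin at the centre of its underside.
- petri: Round covered petri dish, 62 mm in diameter, 15 mm high, loose, lying between the containers and the holders; to be left alone. Origin at the centre of its underside.
Not all that is in view belongs to the job. Leave any black or red look-alike of the small_bottle alone.

How it is judged:
By the outcome, as a careful person would: the job done as asked, in the order asked, and still so for the second after the job is handed in, with the robot touching nothing.
It also fails if it takes over 128 s, if anything falls off the work surface, if the arm or the gripper's body presses on something with over 40 N, if the wrist force passes 120 N, or if a joint passes its speed limit or range.

ROBOT

A 7-joint arm with a two-finger parallel gripper is mounted at the origin on a cart in front of the work surface, level with it; the furniture and walls round the work are solid. World frame = base frame: x ahead of the robot, y to its left, z up, the work surface at z = 0. Lengths are in mm, angles in rad, forces in N, time in s.
With the tool pointing down it reaches from about 400 to 875 mm from the base axis. Payload 4.4 kg.
Tool frame: the origin (TCP) lies midway between the tips of the shut fingers; the grasp point (between the pads) lies grasp_offset behind it (grasp_offset is the distance from the TCP to the grasp point, in mm); z points along the fingers, y is the line along which they close (so a half turn about z gives the same grasp; the last joint's range is limited). The gripper opens to 85 mm and grips with 20 to 120 N. Pads are 22 mm wide; open, the fingers measure 114 mm over their backs; the gripper's body (76 mm by 85 mm) begins 54 mm behind the grasp point. The pads swing forward as they close: fully open they stand 13 mm farther back than shut.
Start: joints at [-1.336, 0.628, 0.038, 1.517, -0.027, 0.996, -0.02], TCP at [192.561, 620.837, 231.313] pointing down, gripper open.
Joint ranges: [-3.06, 3.06], [-0.37, 2.12], [-1.25, 1.32], [0.18, 2.47], [-1.1, 4.24], [0.23, 1.98], [-2.94, 2.94]. Speed limits (rad/s): [2.57, 2.57, 3.14, 3.14, 3.14, 3.14, 3.14].

INTERFACE

Orientations are given as [roll, pitch, yaw] about the fixed x, y, z axes, in that order (R = Rz(yaw) Ry(pitch) Rx(roll)).
In Python, from cell import * gives the robot as it stands. The module is installed in compiled form; this text tells all that it offers.
- The arm moves only by the shell command python3 -m jog 'ROWS'. ROWS is a JSON object of lists of equal length, an entry for each row: "angular": the turn, a rotation vector about the tool's x, y, z in degrees, a list of three; "travel": the shift along the tool's x, y, z in cm, a list of three; "fingers": the closure, from 0 (fully open) to 1 (shut). In form: {"angular": [[rx, ry, rz], ...], "travel": [[tx, ty, tz], ...], "fingers": [fingers, ...]}. A call has 1 to 5 rows; each row is the pose to reach, as a shift and turn from the pose commanded when the call began, along the tool's axes at that moment; what a row does not reach only later rows make up. A row lasts 1/8 s, in which the tool goes at most 62.5 mm and 10.7 degrees, less where a joint would pass 70% of its speed; a pose out of reach is approached as far as the arm can. A call with a gripper value outside its range is refused whole. The fingers move at their own pace and stop on an object; the grip force is fixed at half the most. Time passes only in rows, so rows that repeat a pose let the fingers close. It gives the time, the measured TCP pose, the force and the opening at its end, in the units of the state.
- read_state(): the state, without advancing time (a new reading comes with each control period).
- get_image(name): name is "scene" or "top" or "wrist"; returns the picture (400x640x3 uint8, red, green, blue); there is no depth.
- camera_model(name): a dict with "mtx" (3x3 intrinsics, pixels), "k1" (the pictures are not rectified: a ray, as slopes to the right and down, at radius r is drawn at 1 + k1 r^2 times it, then the intrinsics apply), "T" (4x4, takes a point from camera to world coordinates). Camera axes: x right, y down, z forward; pixel columns grow to the right and rows downward; lengths in mm; the calibration is good to about 2 mm. A picture is of the moment at which its call begins: read the wrist's pose just before it. camera_model takes no time and is no camera call; for the wrist camera it gives the pose at the moment of the call.
- finish_job(): hands the job in, once; it reports no verdict.
The state is a dict: "clock": time; "qpos": joint angles; "qd": joint speeds; "tau": joint torques, N m; "eef_pos": TCP position; "tool_rot": TCP orientation; "force": force on the tool from outside, world axes, zero at the start; "torque": the same for the moment, N m; "width": finger opening in mm.
Only numpy, scipy, OpenCV 4.12 (cv2) and the standard library are available. Lean on these libraries where they do the work, as an engineer would, in place of code of your own. Each camera call takes 0.05 s, during which the arm holds its last target. There are 200 camera calls.

## Working session

There is one attempt and no reset: what is moved stays moved. The work goes in short steps, Python scripts to look and compute and a shell command to move; the robot and the scene stay as the last step left them, time stands still between calls to the robot, and variables do not carry over. Pictures are saved under pics/ and viewed, on a budget of 14 in all, crops included, one or two more only if the job needs it, and the job is handed in when it is done.

```bash
mkdir -p pics; python3 - <<'E'
from cell import *
import cv2,numpy as np
s=read_state();print(s)
for n in("top","scene"):
    im=get_image(n);cv2.imwrite(f"pics/{n}0.png",im[:,:,::-1]);m=camera_model(n);print(n,m["mtx"],m["k1"],np.round(m["T"],3))
E
```

```text
{'clock': 0.0, 'qpos': array([-1.33581204,  0.62934725,  0.0384559 ,  1.51834993, -0.02698816,
        0.99629266, -0.02000468]), 'qd': array([2.88450064e-04, 2.32552763e-05, 3.40828902e-04, 8.53185232e-04,
       4.84081311e-04, 9.09039248e-04, 1.76048585e-03]), 'tau': array([ 8.70397398e-04, -5.63399220e+01,  1.22652322e+00, -1.93441558e+01,
        1.10910862e-02,  1.07439252e-02,  4.32508642e-06]), 'eef_pos': array([192.37645418, 620.23748981, 230.39439532]), 'tool_rot': array([-3.13971436e+00,  4.26095904e-05,  2.84079929e+00]), 'force': array([0.58799189, 0.05662456, 0.36177704]), 'torque': array([ 0.03172612, -0.0121076 ,  0.03682136]), 'width': 85.2784550700108}
top [[397.69228896   0.         321.6226453 ]
 [  0.         397.69228896 193.32069153]
 [  0.           0.           1.        ]] 0.03233847584368792 [[-2.700000e-02 -9.950000e-01  9.300000e-02  4.738680e+02]
 [-1.000000e+00  2.800000e-02  9.000000e-03 -1.993200e+01]
 [-1.200000e-02 -9.300000e-02 -9.960000e-01  1.057549e+03]
 [ 0.000000e+00  0.000000e+00  0.000000e+00  1.000000e+00]]
scene [[421.65958867   0.         319.13535813]
 [  0.         421.65958867 190.51145933]
 [  0.           0.           1.        ]] -0.015010877975031556 [[ 7.19000e-01 -4.60000e-01  5.21000e-01  6.89270e+01]
 [-6.95000e-01 -4.57000e-01  5.55000e-01 -5.05765e+02]
 [-1.70000e-02 -7.61000e-01 -6.48000e-01  6.30832e+02]
 [ 0.00000e+00  0.00000e+00  0.00000e+00  1.00000e+00]]
```

View pics/top0.png

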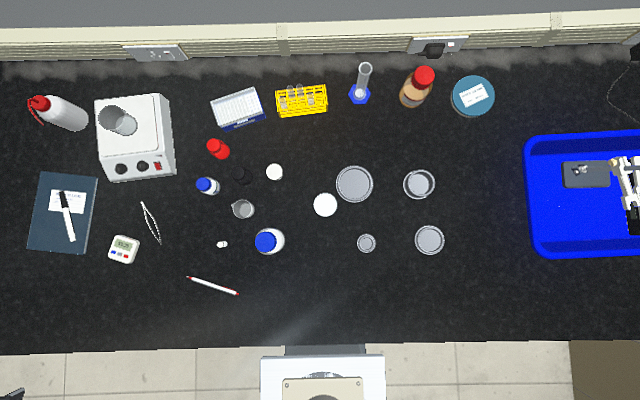

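View pics/scene0.png

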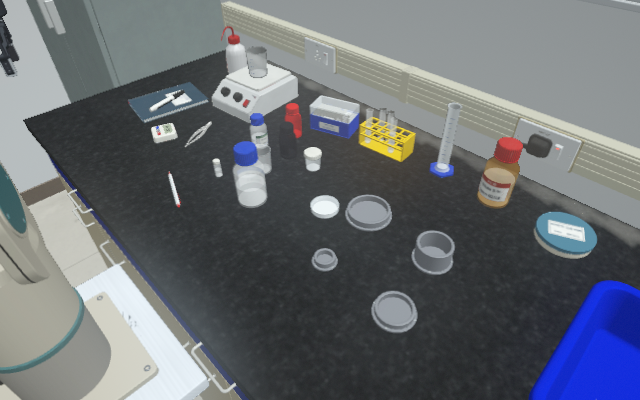

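Top view: the vial is the white cap at (222,244) and the pot the white lid at (274,172). The small bottle has the blue cap at (207,185), with a black look-alike at (240,175) and a red one at (217,148). The large bottle is at (268,240). The beaker (242,209) and petri dish (325,205, also a white disc) stay put. Holders: narrow (366,243), wide (354,184), deep (419,184), shallow (430,240). The scene view agrees.

```bash
cat > h.py <<'E'
from cell import *
import cv2,numpy as np
from scipy.spatial.transform import Rotation as Ro
def ray(m,px):
    K=np.array(m["mtx"]);k=m["k1"]
    d=np.linalg.solve(K,[px[0],px[1],1])[:2];s=d.copy()
    for _ in range(20): s=d/(1+k*(s@s))
    T=np.array(m["T"]);return T[:3,3],T[:3,:3]@np.r_[s,1]
def onplane(m,px,z):
    o,d=ray(m,px);return (o+d*(z-o[2])/d[2])
def proj(m,P):
    T=np.array(m["T"]);c=T[:3,:3].T@(np.array(P)-T[:3,3]);s=c[:2]/c[2];s=s*(1+m["k1"]*(s@s))
    return (np.array(m["mtx"])@np.r_[s,1])[:2]
def masks(im):
    h=cv2.cvtColor(im,cv2.COLOR_RGB2HSV);H,S,V=h[...,0],h[...,1],h[...,2]
    return {"blue":(H>105)&(H<130)&(S>150)&(V>60),"white":(S<40)&(V>190),"grey":(S<60)&(V>85)}
def comps(mask,near,r=14):
    n,l,st,c=cv2.connectedComponentsWithStats(mask.astype(np.uint8))
    return [(c[i].round(1),st[i,2:5]) for i in range(1,n) if np.hypot(*(c[i]-near))<r and st[i,4]>8]
def go(xyz,yaw=None):
    "travel cm and turn deg in tool axes to reach TCP xyz, tool down, yaw"
    s=read_state();R=Ro.from_euler("xyz",s["tool_rot"]);
    y=s["tool_rot"][2] if yaw is None else yaw
    return np.round(R.inv().apply(np.array(xyz)-s["eef_pos"])/10,2),np.round((R.inv()*Ro.from_euler("xyz",[np.pi,0,y])).as_rotvec(degrees=True),1)
E
python3 - <<'E'
from h import *
import cell
print(getattr(cell,"grasp_offset",None),[x for x in dir(cell) if x[0]!='_'])
top=cv2.imread("pics/top0.png")[:,:,::-1];m=camera_model("top");M=masks(top)
for n,c,p,z in [("vial","white",(222,244),46),("pot","white",(274,172),48),("small","blue",(207,185),90),("large","blue",(268,240),142),("petri","white",(325,205),15),("beaker","grey",(242,209),30),
 ("narrow","grey",(366,243),8),("wide","grey",(354,184),8),("deep","grey",(419,184),20),("shallow","grey",(430,240),8)]:
    for k,st in comps(M[c],p): print(n,k,st,onplane(m,k,z).round(1))
sc=cv2.imread("pics/scene0.png")[:,:,::-1];m=camera_model("scene");M=masks(sc)
for n,c,p,z in [("vial","white",(218,163),46),("pot","white",(313,153),48),("small","blue",(257,119),90),("large","blue",(245,150),142),("petri","white",(324,205),15),("narrow","grey",(324,259),8),("wide","grey",(369,211),8),("deep","grey",(433,251),20),("shallow","grey",(394,311),8)]:
    for k,st in comps(M[c],p): print("S",n,k,st,onplane(m,k,z).round(1))
w=camera_model("wrist");print(w["mtx"],np.round(w["T"],2))
E
```

```text
18.700000000000003 ['MotionError', 'camera_model', 'finish_job', 'get_image', 'grasp_offset', 'read_state']
vial [221.7 244. ] [10  7 48] [447.2 245.3  46. ]
pot [273.9 171.5] [ 16  16 204] [628.1 110.4  48. ]
small [202.8 183.5] [ 15  14 162] [596.8 279.6  90. ]
large [265.1 241.5] [ 22  20 350] [452.6 120.9 142. ]
petri [324.8 204.4] [ 24  24 429] [542.1 -17.7  15. ]
beaker [242.6 208.8] [ 24  20 336] [535.6 195.3  30. ]
narrow [366.  242.9] [ 19  20 295] [ 438.8 -122.6    8. ]
wide [354.  183.6] [  38   38 1104] [595.7 -96.7   8. ]
deep [418.3 183.8] [ 32  31 653] [ 589.  -263.5   20. ]
shallow [429.  239.6] [ 31  30 704] [ 443.3 -286.7    8. ]
S vial [216.2 160.7] [ 7  5 25] [444.  245.2  46. ]
S vial [217.3 169. ] [ 5  3 13] [427.8 216.1  46. ]
S vial [219.1 174.1] [ 5  3 14] [420. 197.  46.]
S pot [312.6 152.1] [ 18  12 146] [625.4 106.6  48. ]
S pot [312.5 166.5] [12  8 79] [586.1  65.3  48. ]
S small [257.1 118.6] [12 11 98] [587.3 265.9  90. ]
S large [245.  153.1] [ 24  25 475] [437.9 102.2 142. ]
S petri [324.9 205.7] [ 28  22 468] [538.  -23.4  15. ]
S narrow [324.2 259.5] [ 27  24 490] [ 435.4 -125.3    8. ]
S wide [368.3 212.4] [  47   37 1395] [594.  -98.9   8. ]
S deep [433.3 252.3] [  44   45 1553] [ 587.3 -266.3   20. ]
S shallow [394.1 311.5] [  47   42 1554] [ 439.2 -290.9    8. ]
[[346.05887068   0.         317.51989191]
 [  0.         346.05887068 203.87164325]
 [  0.           0.           1.        ]] [[ 3.0000e-01  9.1000e-01  2.9000e-01  1.1585e+02]
 [ 9.6000e-01 -2.8000e-01 -9.0000e-02  6.4401e+02]
 [-0.0000e+00  3.1000e-01 -9.5000e-01  3.7346e+02]
 [ 0.0000e+00  0.0000e+00  0.0000e+00  1.0000e+00]]
```

```bash
python3 - <<'E'
from h import *
print(go([500,190,310],np.pi/2))
E
```

```text
(array([-42.13, -31.99,  -7.89]), array([-0.1,  0.1, 72.8]))
```

```bash
python3 -m jog '{"angular":[[0,0,10],[0,0,20],[0,0,30],[0,0,40],[0,0,40]],"travel":[[-4,-3,-3],[-9,-7,-6],[-14,-10.6,-8],[-19,-14.4,-8],[-23,-17.5,-8]],"fingers":[0,0,0,0,0]}'; python3 - <<'E'
from h import *
print(go([500,190,310],np.pi/2))
E
```

```text
clock: 0.72
eef_pos: [361.4, 383.8, 311.6]
tool_rot: [3.141, 0.0, 2.141]
force: [0.1, -0.3, 0.1]
width: 85.6
(array([-23.8 ,   1.2 ,   0.16]), array([ 0. , -0. , 32.7]))
```

```bash
python3 -m jog '{"angular":[[0,0,10],[0,0,20],[0,0,30],[0,0,32.7],[0,0,32.7]],"travel":[[-6,0.3,0],[-12,0.6,0],[-18,0.9,0],[-23.8,1.2,0.2],[-23.8,1.2,0.2]],"fingers":[0,0,0,0,0]}'; python3 - <<'E'
from h import *
s=read_state();m=camera_model("wrist");im=get_image("wrist");cv2.imwrite("pics/w1.png",im[:,:,::-1]);print(s["eef_pos"],s["tool_rot"])
np.save("w1.npy",m["T"])
for n,P in dict(vial=(446,245,46),pot=(627,109,48),small=(595,277,90),large=(450,119,142)).items(): print(n,proj(m,P))
E
```

```text
clock: 1.35
eef_pos: [501.6, 186.2, 309.2]
tool_rot: [3.14, 0.003, 1.562]
force: [-0.4, 1.2, -0.6]
width: 85.7
[501.61694523 186.19300048 309.20959352] [3.14029280e+00 3.11320566e-03 1.56221646e+00]
vial [269.39250173 110.98863243]
pot [419.34827551 222.41899976]
small [412.95663663  78.77375209]
large [267.05629426 248.59323881]
```

View pics/w1.png

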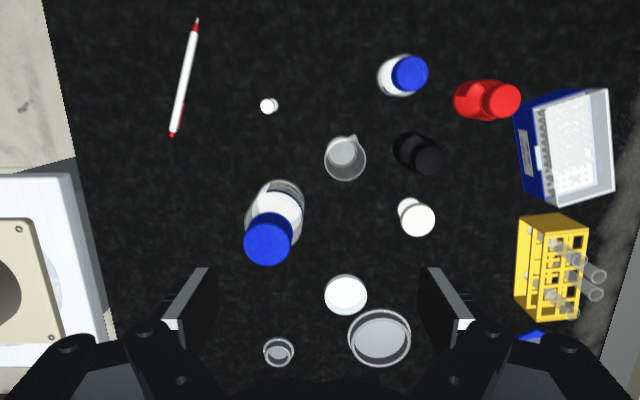

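Wrist view: vial cap (268,106), small-bottle cap (410,74), large-bottle cap (268,239), pot lid (417,218). The look-alikes are red at (500,100) and black at (420,153), and the beaker is at (345,155). The choice is clear, so next I refine positions.

```bash
python3 - <<'E'
from h import *
m=camera_model("wrist");m["T"]=np.load("w1.npy");im=cv2.imread("pics/w1.png")[:,:,::-1];M=masks(im)
for n,c,p,z in [("vial","white",(268,106),46),("pot","white",(417,218),48),("small","blue",(410,74),90),("large","blue",(268,239),142),("petri","white",(345,295),15)]:
    for k,st in comps(M[c],p): print(n,k,st,onplane(m,k,z).round(1))
# fresh, steady
s=read_state();m=camera_model("wrist");im=get_image("wrist");M=masks(im);print(s["eef_pos"],s["tool_rot"],s["qd"].round(2))
for n,c,p,z in [("vial","white",(268,106),46),("pot","white",(417,218),48),("small","blue",(410,74),90),("large","blue",(268,239),142),("petri","white",(345,295),15)]:
    for k,st in comps(M[c],p): print(n,k,st,onplane(m,k,z).round(1))
E
```

```text
vial [268.  105.8] [ 18  15 187] [444.7 250.7  46. ]
pot [418.1 220.3] [ 33  31 813] [625.2 111.8  48. ]
small [410.2  73.5] [  37   36 1055] [591.9 281.9  90. ]
large [267.7 239.4] [  50   54 2118] [451.1 128.8 142. ]
petri [345.3 295.5] [  42   38 1257] [539.1 -16.6  15. ]
[499.99337118 189.56208629 308.9894298 ] [-3.14118549e+00  9.56479539e-04  1.56708157e+00] [-0.05 -0.   -0.06  0.01 -0.02  0.   -0.01]
vial [270.5 109.3] [ 17  14 186] [445.  250.5  46. ]
pot [419.4 224.2] [ 33  31 800] [625.3 111.4  48. ]
small [412.4  78.3] [  37   36 1054] [591.9 281.7  90. ]
large [269.6 242.7] [  50   54 2108] [451.2 128.9 142. ]
petri [346.3 298.5] [  42   38 1245] [539.5 -17.   15. ]
```

```bash
python3 - <<'E'
from h import *
print(go([446,248.5,120],np.pi/2))
E
```

```text
(array([ 5.68, -5.28, 18.9 ]), array([-0.1, -0. , -0. ]))
```

```bash
python3 -m jog '{"angular":[[0,0,0],[0,0,0],[0,0,0],[0,0,0],[0,0,0]],"travel":[[2.5,-2.5,5],[5,-5,10],[5.7,-5.3,15],[5.7,-5.3,18.9],[5.7,-5.3,18.9]],"fingers":[0,0,0.3,0.5,0.5]}'; cat > look.py <<'E'
from h import *
import sys
n,c,z,x,y=sys.argv[1],sys.argv[2],*map(float,sys.argv[3:6])
for i in range(3): get_image("top")   # let it settle
s=read_state();m=camera_model("wrist");im=get_image("wrist");p=proj(m,(x,y,z));print("TCP",s["eef_pos"].round(1),"w",s["width"].round(1),"exp",p.round(1))
for k,st in comps(masks(im)[c],p,45): print(n,k,st,onplane(m,k,z).round(1))
cv2.imwrite(f"pics/{n}.png",im[:,:,::-1])
E
python3 look.py vial1 white 40 446 248.5
```

```text
clock: 2.08
eef_pos: [443.0, 249.6, 118.1]
tool_rot: [-3.135, 0.002, 1.575]
force: [-0.2, -0.1, 1.2]
width: 42.6Traceback (most recent call last):
  File "look.py", line 5, in <module>
    s=read_state();m=camera_model("wrist");im=get_image("wrist");p=proj(m,(x,y,z));print("TCP",s["eef_pos"].round(1),"w",s["width"].round(1),"exp",p.round(1))
                                                                                                                         ^^^^^^^^^^^^^^^^
AttributeError: 'float' object has no attribute 'round'
```

```bash
sed -i 's/s\["width"\].round(1)/round(s["width"],1)/' look.py; python3 look.py vial1 white 40 446 248.5
```

```text
TCP [447.  249.4 121.7] w 42.9 exp [318.3 214.4]
vial1 [315.1 207.6] [ 23  39 736] [443.8 253.4  40. ]
```

View pics/vial1.png

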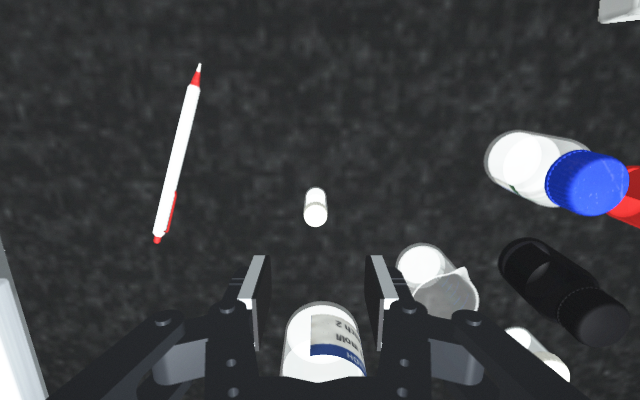

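The vial is at (315,208), whole silhouette, between the finger lines at x≈258 and 375. Nothing else is within reach of the fingers. The blob centre is at about half height.

```bash
python3 - <<'E'
from h import *
m=camera_model("wrist")
for p,z in (((315.1,207.6),23),((315.5,217),46),((315.1,189),0)): print(onplane(m,p,z).round(1))
print(proj(m,(446,248.5,0)),proj(m,(446,248.5,46)))
print(go([444.5,249,19],np.pi/2))
E
```

```text
[443.5 247.7  23. ]
[443.9 248.7  46. ]
[443.4 255.6   0. ]
[318.39342479 197.60608771] [318.6726836  217.25842397]
(array([-0.04, -0.25, 10.25]), array([ 0.1, -0.1,  0.1]))
```

```bash
python3 -m jog '{"angular":[[0,0,0],[0,0,0],[0,0,0],[0,0,0],[0,0,0]],"travel":[[-0.1,-0.25,4],[-0.1,-0.25,7],[-0.1,-0.25,9.5],[-0.1,-0.25,10.3],[-0.1,-0.25,10.3]],"fingers":[0.5,0.5,0.5,0.5,0.5]}'; python3 -m jog '{"angular":[[0,0,0],[0,0,0],[0,0,0],[0,0,0],[0,0,0]],"travel":[[0,0,0],[0,0,0],[0,0,0],[0,0,0],[0,0,0]],"fingers":[0.65,0.75,0.85,1,1]}'; python3 -m jog '{"angular":[[0,0,0],[0,0,0],[0,0,0]],"travel":[[0,0,0],[0,0,0],[0,0,-2]],"fingers":[1,1,1]}'; python3 look.py vial2 white 60 444 248
```

```text
clock: 3.1
eef_pos: [443.9, 247.8, 17.5]
tool_rot: [3.142, -0.0, 1.572]
force: [0.8, 0.5, -0.7]
width: 42.4
clock: 3.72
eef_pos: [444.1, 248.2, 18.1]
tool_rot: [3.141, -0.001, 1.572]
force: [-0.3, 0.7, 7.3]
width: 15.4
clock: 4.1
eef_pos: [442.9, 247.5, 36.9]
tool_rot: [-3.14, 0.001, 1.572]
force: [-0.3, 0.5, 0.1]
width: 15.0
TCP [444.3 248.3  37.9] w 14.9 exp [321.2 298.6]
vial2 [317.2 281.7] [  40   80 2340] [442.4 255.7  60. ]
vial2 [287.5 298.4] [13 11 67] [430.5 248.1  60. ]
vial2 [347.5 298.4] [12 11 68] [454.6 248.1  60. ]
```

View pics/vial2.png

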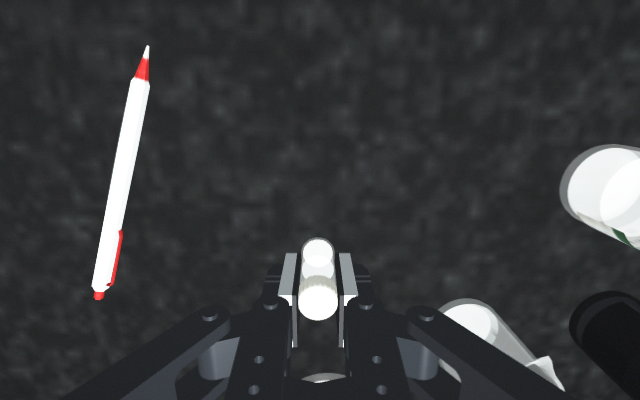

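The vial is held between the pads: cap (318,300), base (317,253), in line. Now I lift it and carry it high over to the narrow holder.

```bash
python3 - <<'E'
from h import *
m=camera_model("wrist");print(onplane(m,(318,303),65.5),onplane(m,(317.5,253),20))
print(go([438,-124,200],np.pi/2))
E
python3 -m jog '{"angular":[[0,0,0],[0,0,0],[0,0,0],[0,0,0],[0,0,0]],"travel":[[0,0,-5],[0,0,-10],[0,0,-15.5],[-4,0,-18],[-10,0,-18]],"fingers":[1,1,1,1,1]}'
python3 -m jog '{"angular":[[0,0,0],[0,0,0],[0,0,0],[0,0,0],[0,0,0]],"travel":[[-6,0,1],[-12,0,2],[-18,0,2],[-22,-0.3,2],[-22,-0.5,2]],"fingers":[1,1,1,1,1]}'
python3 look.py nar1 grey 8 438 -124
```

```text
[442.27893785 249.81129741  65.5       ] [442.11034058 248.93182426  20.        ]
(array([-37.21,  -0.63, -16.28]), array([ 0. , -0. ,  0.1]))
clock: 4.92
eef_pos: [445.2, 148.8, 218.6]
tool_rot: [3.137, -0.002, 1.577]
force: [1.5, -0.9, 0.0]
width: 15.3
clock: 5.55
eef_pos: [438.4, -75.7, 196.9]
tool_rot: [-3.141, 0.001, 1.565]
force: [0.7, 0.9, -0.7]
width: 15.5
TCP [438.8 -71.2 196.8] w 15.1 exp [318.5 227.2]
nar1 [317. 261.] [  48  118 4114] [ 436.6 -162.6    8. ]
```

View pics/nar1.png

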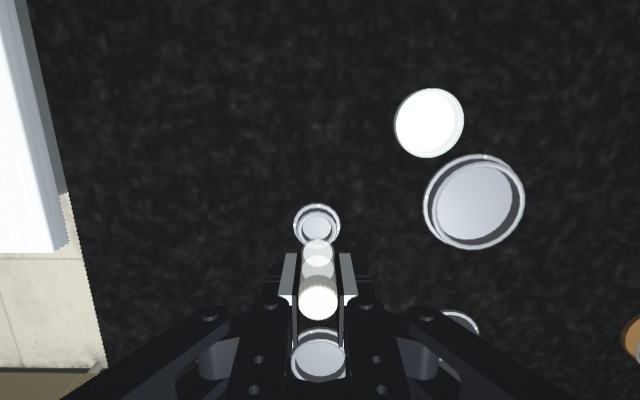

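The narrow holder is at (316.5,226), and the vial is still in the gripper at (317,255–300). Petri and wide holder are off to the right.

```bash
python3 - <<'E'
from h import *
m=camera_model("wrist");s=read_state();im=cv2.imread("pics/nar1.png")[:,:,::-1]
M=masks(im)["grey"][195:236,280:350]
ys,xs=np.nonzero(M);print("box",xs.min()+280,xs.max()+280,ys.min()+195)
print(s["eef_pos"])
for p,z in (((316.5,226.5),17),((316,229),5)): print(onplane(m,p,z).round(1))
T=np.array(m["T"]);print(onplane(m,(318,301),s["eef_pos"][2]+28.6),onplane(m,(317.5,252),s["eef_pos"][2]-18))
print(go([437.5,-124,60],np.pi/2))
E
```

```text
box 293 340 203
[438.9672091  -70.78494339 196.89652731]
[ 436.3 -119.4   17. ]
[ 435.8 -126.9    5. ]
[437.46524264 -67.83924536 225.49652731] [437.23640541 -69.65132799 178.89652731]
(array([-5.33, -0.15, 13.69]), array([-0. , -0. ,  0.2]))
```

```bash
python3 -m jog '{"angular":[[0,0,0],[0,0,0],[0,0,0],[0,0,0],[0,0,0]],"travel":[[-3,-0.1,1],[-5.3,-0.1,5],[-5.3,-0.1,10],[-5.3,-0.1,13.7],[-5.3,-0.1,13.7]],"fingers":[1,1,1,1,1]}'; python3 look.py nar2 grey 8 438 -124; python3 - <<'E'
from h import *
print(go([438,-124,23.5],np.pi/2))
E
```

```text
clock: 6.38
eef_pos: [436.6, -123.3, 58.3]
tool_rot: [-3.136, -0.002, 1.574]
force: [-0.2, -0.5, 0.8]
width: 15.1
TCP [ 439.1 -124.7   61.4] w 15.3 exp [318.3 227.1]
nar2 [316.1 252.9] [  83  162 7978] [ 436.7 -141.3    8. ]
(array([ 0.1 , -0.15,  3.82]), array([0.2, 0. , 0.1]))
```

View pics/nar2.png

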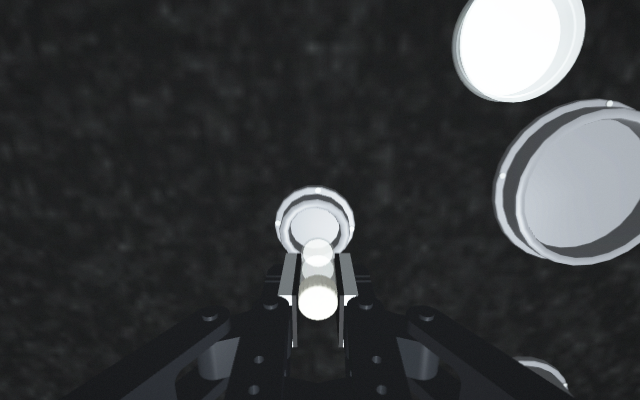

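The holder is at (315,228), in line with the vial at (317,252). Setting it down.

```bash
python3 -m jog '{"angular":[[0,0,0],[0,0,0],[0,0,0],[0,0,0],[0,0,0]],"travel":[[0,-0.1,1.5],[0,-0.1,2.8],[0,-0.1,3.4],[0,-0.1,3.7],[0,-0.1,3.75]],"fingers":[1,1,1,1,1]}'; python3 -m jog '{"angular":[[0,0,0],[0,0,0],[0,0,0]],"travel":[[0,0,0],[0,0,0],[0,0,0]],"fingers":[1,1,1]}'
```

```text
clock: 7.2
eef_pos: [437.6, -125.1, 23.1]
tool_rot: [3.141, 0.0, 1.572]
force: [0.2, -0.6, 3.8]
width: 14.9
clock: 7.58
eef_pos: [437.5, -125.2, 23.1]
tool_rot: [3.141, -0.0, 1.572]
force: [0.7, 1.2, 2.1]
width: 15.3
```

Contact (2–4 N up), so it is on the floor. Release gradually and rise.

```bash
python3 -m jog '{"angular":[[0,0,0],[0,0,0],[0,0,0],[0,0,0],[0,0,0]],"travel":[[0,0,0],[0,0,0],[0,0,0],[0,0,-2],[0,0,-5]],"fingers":[0.7,0.6,0.55,0.5,0.5]}'; python3 -m jog '{"angular":[[0,0,0],[0,0,0],[0,0,0],[0,0,0]],"travel":[[0,0,-5],[0,0,-10],[0,0,-13],[0,0,-13]],"fingers":[0.5,0.3,0.3,0.3]}';python3 look.py vial3 white 46 438 -124
python3 - <<'E'
from h import *
print(go([628,110,190],np.pi/2))
E
```

```text
clock: 8.2
eef_pos: [436.3, -125.1, 72.7]
tool_rot: [-3.139, -0.001, 1.572]
force: [0.7, 0.4, -0.1]
width: 42.5
clock: 8.7
eef_pos: [438.4, -125.4, 204.6]
tool_rot: [3.137, 0.001, 1.572]
force: [-0.3, -0.0, -0.0]
width: 59.7
TCP [ 436.4 -124.7  201.9] w 59.8 exp [321.6 184.8]
vial3 [319.  174.2] [  49   48 1546] [ 435.7 -114.3   46. ]
(array([23.46, 19.2 ,  1.14]), array([-0.1, -0. ,  0.1]))
```

View pics/vial3.png

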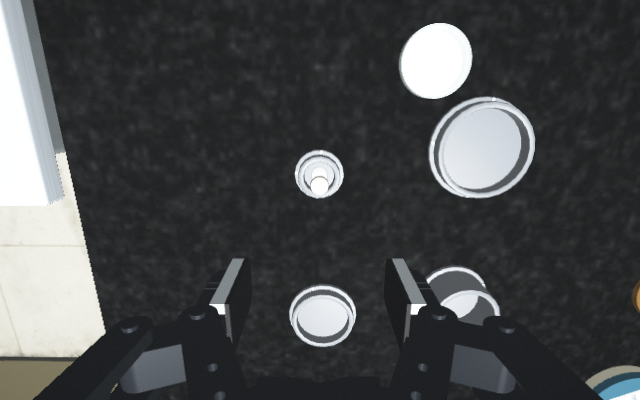

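The vial stands in the narrow holder, cap (319,186). On to the pot.

```bash
python3 -m jog '{"angular":[[0,0,0],[0,0,0],[0,0,0],[0,0,0],[0,0,0]],"travel":[[4.5,4,0],[9,8,0],[13.5,12,0],[18,15.5,0.5],[22,18.5,1]],"fingers":[0.2,0.2,0.2,0.2,0.2]}';python3 -m jog '{"angular":[[0,0,0],[0,0,0],[0,0,0]],"travel":[[1.4,0.6,3],[1.4,0.6,5],[1.4,0.6,5]],"fingers":[0.2,0.2,0.2]}'; python3 look.py pot1 white 42 628 110
python3 - <<'E'
from h import *
m=camera_model("wrist")
print(go([628,110,17],np.pi/2), proj(m,(628,110,0)))
E
```

```text
clock: 9.52
eef_pos: [622.2, 96.9, 190.6]
tool_rot: [-3.139, 0.0, 1.573]
force: [0.7, -0.1, 0.3]
width: 68.4
clock: 9.9
eef_pos: [625.7, 108.7, 139.5]
tool_rot: [-3.135, 0.001, 1.572]
force: [0.0, 0.7, -0.3]
width: 68.3
TCP [628.2 108.2 143.1] w 68.3 exp [319.6 202.1]
pot1 [317.1 172.5] [26  7 74] [626.1 132.3  42. ]
pot1 [316.7 203.6] [  58   54 2444] [625.9 108.8  42. ]
(array([ 0.16, -0.05, 12.65]), array([ 0.1, -0. ,  0. ])) [318.91402548 187.36877403]
```

View pics/pot1.png

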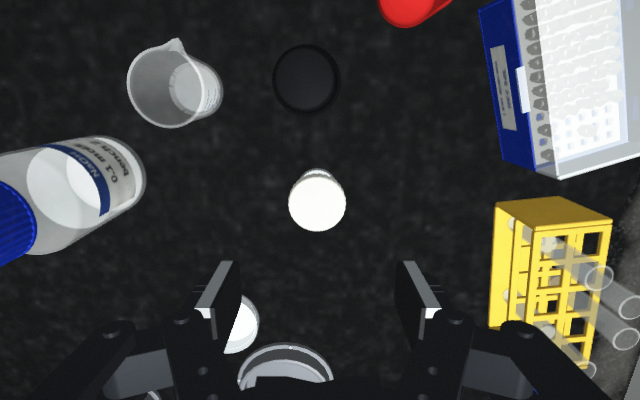

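The pot lid is at (317,203), centred between the fingers (215/425). The black bottle (305,78) and beaker (180,85) are clear of it. Grasping.

```bash
python3 -m jog '{"angular":[[0,0,0],[0,0,0],[0,0,0],[0,0,0],[0,0,0]],"travel":[[0,-0.05,5],[0,-0.05,9],[0,-0.05,11.5],[0,-0.05,12.6],[0,-0.05,12.6]],"fingers":[0.2,0.2,0.2,0.2,0.2]}';python3 -m jog '{"angular":[[0,0,0],[0,0,0],[0,0,0],[0,0,0],[0,0,0]],"travel":[[0,0,0],[0,0,0],[0,0,0],[0,0,0],[0,0,0]],"fingers":[0.3,0.4,0.5,0.7,1]}'; python3 -m jog '{"angular":[[0,0,0],[0,0,0],[0,0,0],[0,0,0],[0,0,0]],"travel":[[0,0,0],[0,0,0],[0,0,-2],[0,0,-7],[0,0,-12]],"fingers":[1,1,1,1,1]}';python3 - <<'E'
from h import *
print(go([441,-288,150],np.pi/2))
E
```

```text
clock: 10.72
eef_pos: [627.7, 108.8, 17.1]
tool_rot: [3.141, -0.0, 1.572]
force: [0.4, -0.5, -0.2]
width: 68.4
clock: 11.35
eef_pos: [628.0, 109.2, 18.0]
tool_rot: [3.14, -0.001, 1.572]
force: [0.1, -0.4, 4.2]
width: 41.4
clock: 11.98
eef_pos: [627.3, 108.9, 139.1]
tool_rot: [3.141, 0.0, 1.572]
force: [1.0, 1.0, -0.0]
width: 41.5
(array([-39.67, -18.66,  -1.09]), array([0., 0., 0.]))
```

Held at 41.4 mm. Carrying it to the shallow holder.

```bash
python3 -m jog '{"angular":[[0,0,0],[0,0,0],[0,0,0],[0,0,0],[0,0,0]],"travel":[[-5,-2.4,-1],[-10,-4.7,-1],[-15,-7,-1],[-20,-9.4,-1],[-25,-11.8,-1]],"fingers":[1,1,1,1,1]}';python3 -m jog '{"angular":[[0,0,0],[0,0,0],[0,0,0],[0,0,0]],"travel":[[-5,-2.3,0],[-9,-4.3,0],[-9,-6.8,0],[-9,-6.8,0]],"fingers":[1,1,1,1]}';python3 look.py sh1 grey 5 441 -288
python3 - <<'E'
from h import *
m=camera_model("wrist");print(go([441,-288,60],np.pi/2))
print([proj(m,(441,-288,z)).round(1) for z in(5,17)])
E
```

```text
clock: 12.6
eef_pos: [509.1, -142.8, 148.1]
tool_rot: [3.14, 0.0, 1.572]
force: [-0.5, -0.9, 0.0]
width: 41.4
clock: 13.1
eef_pos: [440.0, -231.8, 147.8]
tool_rot: [-3.141, -0.001, 1.568]
force: [0.5, -0.0, 0.6]
width: 41.5
TCP [ 443.3 -230.8  147.4] w 41.5 exp [316.4 250.4]
sh1 [316.7 284. ] [  110   142 12035] [ 441.4 -322.5    5. ]
(array([-5.74, -0.26,  8.72]), array([0.1, 0. , 0.2]))
[array([316.4, 250.7]), array([316.4, 256.6])]
```

View pics/sh1.png

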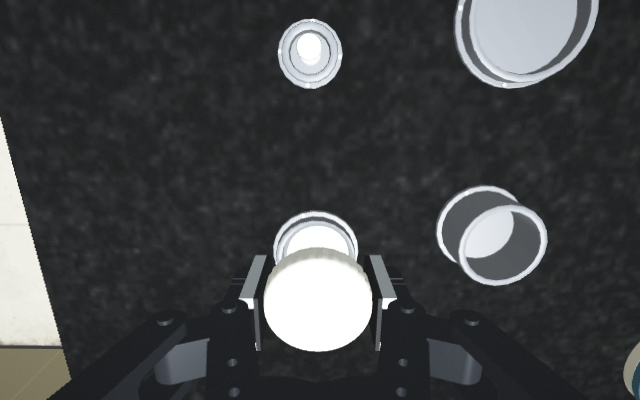

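```bash
python3 - <<'E'
from h import *
m=camera_model("wrist");im=cv2.imread("pics/sh1.png")[:,:,::-1]
M=masks(im)["grey"].astype(np.uint8);M[:, :265]=0;M[:,368:]=0;M[:200]=0;M[244:]=0
# outer edge points: first bright in each column
p=np.array([(x,np.nonzero(M[:,x])[0][0]) for x in range(268,366) if M[:,x].any()],np.float32)
A=np.c_[2*p,np.ones(len(p))];c=np.linalg.lstsq(A,(p**2).sum(1),rcond=None)[0];print("circle",c[:2],np.sqrt(c[2]+c[0]**2+c[1]**2))
print("rim",onplane(m,c[:2],17).round(1),read_state()["eef_pos"])
E
```

```text
circle [315.18675511 254.87723523] 44.325956823606475
rim [ 440.  -286.3   17. ] [ 443.30199965 -230.59014016  147.2084277 ]
```

The shallow holder's rim fit gives (441.5,-288) after the hand-eye offset seen on the vial, matching the top and scene estimates. The vial still stands at (309,48). Lowering.

```bash
python3 -m jog '{"angular":[[0,0,0],[0,0,0],[0,0,0],[0,0,0],[0,0,0]],"travel":[[-3,-0.15,1],[-5.7,-0.15,4],[-5.7,-0.15,8],[-5.7,-0.15,10],[-5.7,-0.15,10]],"fingers":[1,1,1,1,1]}';python3 -c "
from h import *
for i in range(3): get_image('top')
print(go([441.5,-288,22.5],np.pi/2))"
```

```text
clock: 13.92
eef_pos: [440.3, -287.2, 45.4]
tool_rot: [-3.139, -0.002, 1.573]
force: [-0.0, 0.1, 0.2]
width: 41.9
(array([0.04, 0.01, 2.51]), array([0.1, 0.1, 0.1]))
```

```bash
python3 -m jog '{"angular":[[0,0,0],[0,0,0],[0,0,0],[0,0,0],[0,0,0]],"travel":[[0,0,1.2],[0,0,2],[0,0,2.35],[0,0,2.45],[0,0,2.45]],"fingers":[1,1,1,1,1]}'; python3 -m jog '{"angular":[[0,0,0],[0,0,0]],"travel":[[0,0,0],[0,0,0]],"fingers":[1,1]}'
```

```text
clock: 14.7
eef_pos: [440.0, -287.9, 23.0]
tool_rot: [3.142, -0.001, 1.572]
force: [-1.7, 1.3, 9.3]
width: 41.4
clock: 14.95
eef_pos: [440.0, -287.9, 22.9]
tool_rot: [3.142, -0.001, 1.572]
force: [-2.0, 1.5, 8.1]
width: 41.6
```

```bash
python3 -m jog '{"angular":[[0,0,0],[0,0,0],[0,0,0],[0,0,0],[0,0,0]],"travel":[[0,0,0],[0,0,0],[0,0,0],[0,0,-2],[0,0,-5]],"fingers":[0.4,0.3,0.2,0.15,0.15]}'; python3 -m jog '{"angular":[[0,0,0],[0,0,0],[0,0,0],[0,0,0]],"travel":[[0,0,-5],[0,0,-10],[0,0,-16],[0,0,-16]],"fingers":[0.2,0.3,0.3,0.3]}';python3 look.py pot2 white 48 441 -288
python3 - <<'E'
from h import *
print(go([596,282,200],np.pi/2))
E
```

```text
clock: 15.58
eef_pos: [439.6, -287.8, 72.0]
tool_rot: [-3.14, -0.001, 1.572]
force: [-0.0, 0.0, 0.5]
width: 72.5
clock: 16.08
eef_pos: [442.5, -290.1, 236.5]
tool_rot: [3.134, 0.005, 1.572]
force: [0.3, -0.0, -0.3]
width: 60.0
TCP [ 439.9 -287.4  231.5] w 59.7 exp [320.7 179.1]
pot2 [319.4 169.8] [  70   69 3500] [ 439.7 -278.9   48. ]
(array([56.91, 15.72,  3.16]), array([-0.1, -0.1,  0.1]))
```

View pics/pot2.png

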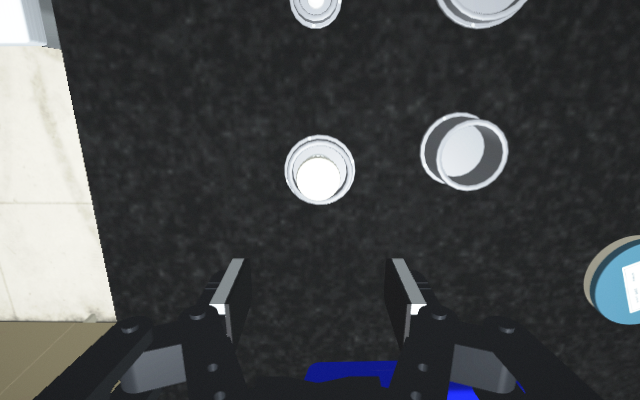

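The pot sits inside the shallow holder (319,175), upright. The deep holder's rim is at (472,154). Going to the small bottle.

```bash
python3 - <<'E'
from h import *
m=camera_model("wrist");print("deep rim",onplane(m,(472.5,154),45).round(1))
E
python3 -m jog '{"angular":[[0,0,0],[0,0,0],[0,0,0],[0,0,0],[0,0,0]],"travel":[[6,1.6,0],[12,3.2,0],[18,4.8,0],[24,6.4,0],[30,8,0]],"fingers":[0.3,0.3,0.3,0.3,0.3]}'; python3 -m jog '{"angular":[[0,0,0],[0,0,0],[0,0,0],[0,0,0],[0,0,0]],"travel":[[6,1.6,0],[12,3.2,0],[18,4.8,0],[24,6.4,1],[26.9,7.7,3]],"fingers":[0.3,0.3,0.3,0.3,0.3]}'; python3 -m jog '{"angular":[[0,0,0],[0,0,0]],"travel":[[0,0,2],[0,0,2]],"fingers":[0.3,0.3]}'; python3 look.py sb1 blue 80 596 282;python3 - <<'E'
from h import *
print(go([596,281,61],np.pi/2))
E
```

```text
deep rim [ 585.5 -263.4   45. ]
clock: 16.9
eef_pos: [519.4, 13.9, 230.8]
tool_rot: [-3.139, 0.001, 1.572]
force: [0.7, 0.1, 0.1]
width: 60.3
clock: 17.52
eef_pos: [595.8, 286.0, 199.9]
tool_rot: [-3.139, -0.001, 1.577]
force: [-0.0, -1.1, -0.1]
width: 59.5
clock: 17.77
eef_pos: [594.5, 280.3, 178.6]
tool_rot: [-3.135, 0.003, 1.572]
force: [0.9, -0.1, 0.7]
width: 59.7
TCP [597.  280.1 182.4] w 60.1 exp [318.6 201.2]
sb1 [316.3 202.4] [  47   50 1838] [594.3 281.1  80. ]
(array([ 0.08, -0.13, 12.19]), array([ 0., -0., -0.]))
```

View pics/sb1.png

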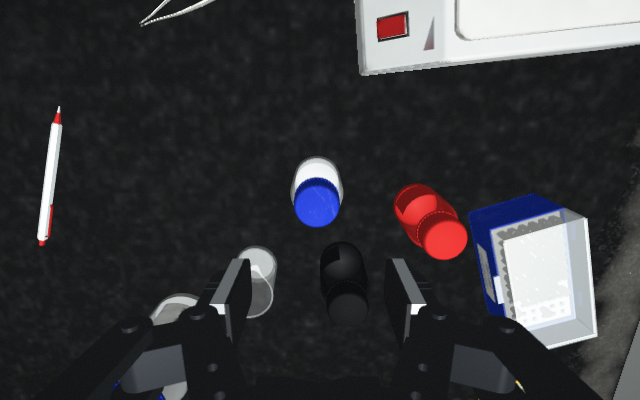

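The blue-capped bottle is at (316,202), centred between the fingers. The red one (430,220) and black one (345,285) are outside the finger paths. Gripping the cap.

```bash
python3 -m jog '{"angular":[[0,0,0],[0,0,0],[0,0,0],[0,0,0],[0,0,0]],"travel":[[0,-0.1,5],[0,-0.1,9],[0,-0.1,11],[0,-0.1,12.1],[0,-0.1,12.1]],"fingers":[0.3,0.3,0.3,0.3,0.3]}';python3 -m jog '{"angular":[[0,0,0],[0,0,0],[0,0,0],[0,0,0],[0,0,0]],"travel":[[0,0,0],[0,0,0],[0,0,0],[0,0,0],[0,0,0]],"fingers":[0.4,0.5,0.6,0.8,1]}'; python3 -m jog '{"angular":[[0,0,0],[0,0,0],[0,0,0],[0,0,0],[0,0,0]],"travel":[[0,0,0],[0,0,0],[0,0,-3],[0,0,-8],[0,0,-12]],"fingers":[1,1,1,1,1]}';python3 - <<'E'
from h import *
print(go([587.5,-265,170],np.pi/2))
E
```

```text
clock: 18.6
eef_pos: [596.2, 281.0, 61.8]
tool_rot: [3.141, -0.0, 1.572]
force: [0.2, -0.0, -0.6]
width: 59.7
clock: 19.23
eef_pos: [596.3, 281.3, 62.2]
tool_rot: [3.14, -0.001, 1.572]
force: [-0.4, 0.5, 5.1]
width: 32.4
clock: 19.85
eef_pos: [595.6, 280.9, 182.5]
tool_rot: [3.142, 0.0, 1.572]
force: [0.6, 1.0, -0.5]
width: 32.7
(array([-54.59,  -0.87,   1.27]), array([0. , 0. , 0.1]))
```

```bash
python3 -m jog '{"angular":[[0,0,0],[0,0,0],[0,0,0],[0,0,0],[0,0,0]],"travel":[[-5,0,-0.5],[-11,0,-0.5],[-17,-0.2,-0.5],[-23,-0.4,-0.5],[-29,-0.4,-0.5]],"fingers":[1,1,1,1,1]}';python3 -m jog '{"angular":[[0,0,0],[0,0,0],[0,0,0],[0,0,0],[0,0,0]],"travel":[[-6,0,0],[-12,0,0],[-17,-0.2,0],[-20,-0.5,0],[-20,-0.5,0]],"fingers":[1,1,1,1,1]}';python3 look.py deep1 grey 45 587.5 -265
python3 - <<'E'
from h import *
m=camera_model("wrist");print(go([587.5,-265,130],np.pi/2))
print([proj(m,(587.5,-265,z)).round(1) for z in(5,45)])
E
```

```text
clock: 20.48
eef_pos: [591.3, -10.6, 186.0]
tool_rot: [-3.141, -0.0, 1.572]
force: [1.2, -1.0, -1.4]
width: 32.3
clock: 21.1
eef_pos: [585.7, -212.9, 186.1]
tool_rot: [-3.141, 0.002, 1.566]
force: [-0.6, 0.1, -0.3]
width: 32.4
TCP [ 587.3 -207.2  185.8] w 32.1 exp [319.5 252.2]
deep1 [317.7 246.3] [ 134  158 5754] [ 585.8 -259.2   45. ]
(array([-5.82, -0.02,  5.57]), array([-0. , -0.1,  0.2]))
[array([319.1, 235.1]), array([319.2, 252.4])]
```

View pics/deep1.png

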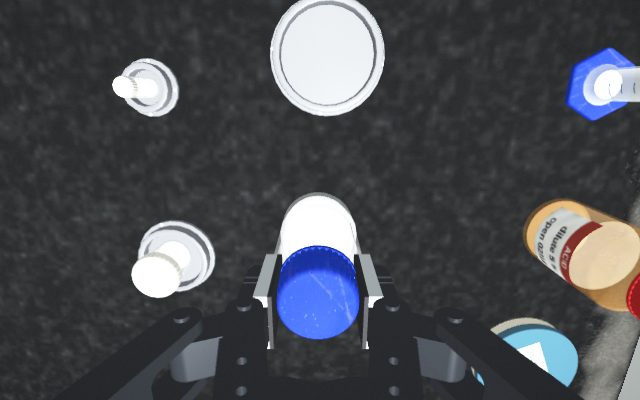

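The bottle hangs straight (cap (318,290), body (318,220)) and hides the deep holder. Vial and pot still stand. The holder estimate from the previous view plus offset is (587,-265), agreeing with top and scene, so I proceed. The wide holder is at (328,56).

```bash
python3 -c "
from h import *
print('wide',onplane(camera_model('wrist'),(327.5,56),20).round(1))"
python3 -m jog '{"angular":[[0,0,0],[0,0,0],[0,0,0],[0,0,0],[0,0,0]],"travel":[[-3,0,1],[-5.8,0,3],[-5.8,0,5.5],[-5.8,0,6.2],[-5.8,0,6.2]],"fingers":[1,1,1,1,1]}';python3 look.py deep2 grey 45 587.5 -265; python3 -c "
from h import *
print(go([587.3,-265.2,66.8],np.pi/2))
m=camera_model('wrist');print([proj(m,(587.3,-265.2,z)).round(1) for z in(5,45)])"
```

```text
wide [593.4 -98.7  20. ]
clock: 21.92
eef_pos: [587.7, -265.4, 124.1]
tool_rot: [-3.141, -0.001, 1.574]
force: [-0.0, 0.2, -1.0]
width: 32.3
TCP [ 588.2 -266.6  125.4] w 32.3 exp [318.8 211.3]
deep2 [316.9 216.5] [  131   203 10802] [ 586.2 -268.8   45. ]
(array([ 0.16, -0.09,  5.86]), array([0.1, 0. , 0.1]))
[array([318.5, 194.9]), array([318.7, 211.4])]
```

View pics/deep2.png

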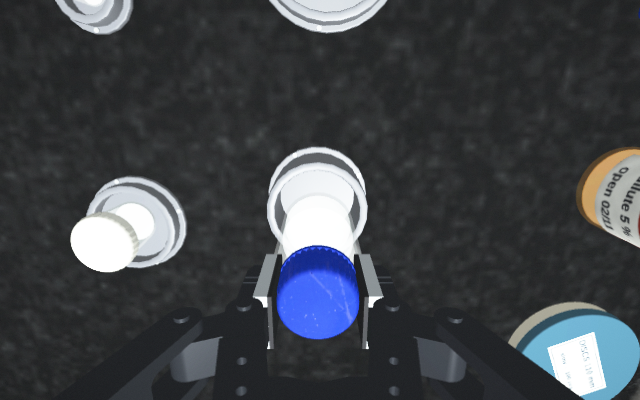

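The cup's upper rim is a circle centred at (317.5,212), matching the prediction (318.7,211.4), and the bottle is in line with it. Lowering.

```bash
python3 -m jog '{"angular":[[0,0,0],[0,0,0],[0,0,0],[0,0,0],[0,0,0]],"travel":[[0.15,-0.05,1],[0.15,-0.05,2],[0.15,-0.05,3.5],[0.15,-0.05,4.5],[0.15,-0.05,4.5]],"fingers":[1,1,1,1,1]}'; python3 -m jog '{"angular":[[0,0,0],[0,0,0],[0,0,0],[0,0,0]],"travel":[[0,0,0.8],[0,0,1.2],[0,0,1.35],[0,0,1.35]],"fingers":[1,1,1,1]}'
```

```text
clock: 22.75
eef_pos: [586.0, -265.2, 77.9]
tool_rot: [-3.139, -0.001, 1.572]
force: [-0.2, -0.5, -0.0]
width: 32.2
clock: 23.25
eef_pos: [586.8, -265.6, 67.2]
tool_rot: [3.141, -0.0, 1.572]
force: [-1.6, 1.7, 7.5]
width: 32.4
```

On the floor (7.5 N up at TCP z = 67). Release, rise, and check.

```bash
python3 -m jog '{"angular":[[0,0,0],[0,0,0],[0,0,0],[0,0,0],[0,0,0]],"travel":[[0,0,0],[0,0,0],[0,0,0],[0,0,-2],[0,0,-5]],"fingers":[0.6,0.5,0.4,0.3,0.3]}'; python3 -m jog '{"angular":[[0,0,0],[0,0,0],[0,0,0],[0,0,0]],"travel":[[0,0,-5],[0,0,-10],[0,0,-15],[0,0,-15]],"fingers":[0.3,0.3,0.2,0.2]}';python3 look.py sb2 blue 85 587 -265
python3 - <<'E'
from h import *
print(go([452,122,240],np.pi/2))
E
```

```text
clock: 23.88
eef_pos: [586.4, -265.5, 116.6]
tool_rot: [-3.14, -0.0, 1.572]
force: [-0.3, 0.2, 0.4]
width: 59.7
clock: 24.38
eef_pos: [588.9, -267.5, 272.0]
tool_rot: [3.132, 0.005, 1.572]
force: [-0.1, -0.8, -1.0]
width: 68.7
TCP [ 586.3 -265.1  265.8] w 68.5 exp [320.1 179. ]
sb2 [318.1 179.2] [  35   37 1020] [ 585.  -265.2   85. ]
(array([ 38.7 , -13.36,   2.57]), array([-0.1, -0.1,  0.1]))
```

View pics/sb2.png

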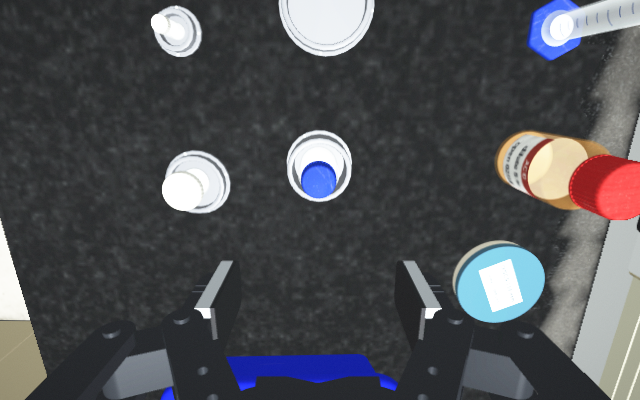

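The small bottle stands in the deep holder (319,175). I have used 15 pictures, so I work from numbers now. Going to the large bottle.

```bash
python3 -m jog '{"angular":[[0,0,0],[0,0,0],[0,0,0],[0,0,0],[0,0,0]],"travel":[[5.5,-2,0],[11,-4,0],[16.5,-6,0],[22,-8,0],[27.5,-10,0.5]],"fingers":[0.2,0.2,0.2,0.2,0.2]}'; python3 -m jog '{"angular":[[0,0,0],[0,0,0],[0,0,0],[0,0,0]],"travel":[[5.5,-2,0.5],[10,-3.4,1],[11.2,-3.4,2],[11.2,-3.4,2]],"fingers":[0.2,0.2,0.2,0.2]}';python3 look.py lb1 blue 126 452 122;python3 - <<'E'
from h import *
print(go([452,122,108],np.pi/2))
E
```

```text
clock: 25.2
eef_pos: [485.2, 11.2, 260.0]
tool_rot: [-3.14, 0.0, 1.572]
force: [0.8, 0.6, -0.2]
width: 68.4
clock: 25.7
eef_pos: [451.6, 121.4, 239.6]
tool_rot: [-3.139, 0.002, 1.573]
force: [0.1, -0.6, -1.3]
width: 68.4
TCP [452.9 119.4 240.8] w 68.3 exp [318.6 195.6]
lb1 [315.  196.4] [  63   69 3469] [449.2 121.3 126. ]
(array([ 0.26, -0.1 , 13.29]), array([ 0. ,  0. , -0.1]))
```

```bash
python3 -m jog '{"angular":[[0,0,0],[0,0,0],[0,0,0],[0,0,0],[0,0,0]],"travel":[[0,-0.2,4],[0.1,-0.2,9],[0.1,-0.2,12],[0.1,-0.2,13.2],[0.1,-0.2,13.2]],"fingers":[0.2,0.2,0.2,0.2,0.2]}';python3 -m jog '{"angular":[[0,0,0],[0,0,0],[0,0,0],[0,0,0],[0,0,0]],"travel":[[0,0,0],[0,0,0],[0,0,0],[0,0,0],[0,0,0]],"fingers":[0.3,0.4,0.5,0.7,1]}'; python3 -m jog '{"angular":[[0,0,0],[0,0,0],[0,0,0],[0,0,0],[0,0,0]],"travel":[[0,0,0],[0,0,0],[0,0,-2],[0,0,-7],[0,0,-10]],"fingers":[1,1,1,1,1]}';python3 - <<'E'
from h import *
print(go([595,-100,207],np.pi/2))
E
```

```text
clock: 26.52
eef_pos: [450.7, 121.5, 108.8]
tool_rot: [-3.141, 0.0, 1.57]
force: [0.1, -0.4, -0.1]
width: 68.6
clock: 27.15
eef_pos: [451.1, 122.6, 110.1]
tool_rot: [3.14, -0.001, 1.572]
force: [-1.0, 0.3, 8.0]
width: 46.4
clock: 27.78
eef_pos: [450.5, 122.4, 210.7]
tool_rot: [3.14, -0.0, 1.572]
force: [0.4, 0.6, -4.1]
width: 46.8
(array([-22.26,  14.42,   0.38]), array([ 0.1, -0. ,  0.1]))
```

```bash
python3 -m jog '{"angular":[[0,0,0],[0,0,0],[0,0,0],[0,0,0],[0,0,0]],"travel":[[-2,1.5,0],[-5,3.5,0],[-8.5,6,0],[-12,8,0],[-15.5,10.3,0]],"fingers":[1,1,1,1,1]}';python3 -m jog '{"angular":[[0,0,0],[0,0,0],[0,0,0],[0,0,0],[0,0,0]],"travel":[[-3,2.2,0],[-5,3.5,0.5],[-6.4,4,2],[-6.7,4.1,4],[-6.7,4.1,4]],"fingers":[1,1,1,1,1]}';python3 look.py wd1 blue 188 595 -100; python3 - <<'E'
from h import *
m=camera_model("wrist");print(go([595,-99.5,114.5],np.pi/2))
print([proj(m,(593.3,-97.5,z)).round(1) for z in(5,20)])
E
```

```text
clock: 28.4
eef_pos: [553.3, -33.2, 208.6]
tool_rot: [-3.14, -0.001, 1.572]
force: [1.3, 0.0, -4.5]
width: 46.8
clock: 29.02
eef_pos: [592.2, -98.5, 166.4]
tool_rot: [-3.136, -0.002, 1.572]
force: [-1.3, 0.2, -3.9]
width: 46.4
TCP [594.6 -98.8 169.1] w 46.3 exp [322.7 296.4]
wd1 [317.4 294.4] [  122   136 13251] [592.8 -99.1 188. ]
(array([-0.06,  0.01,  5.49]), array([ 0. , -0. ,  0.1]))
[array([317.6, 181.7]), array([317.6, 185.8])]
```

View pics/wd1.png

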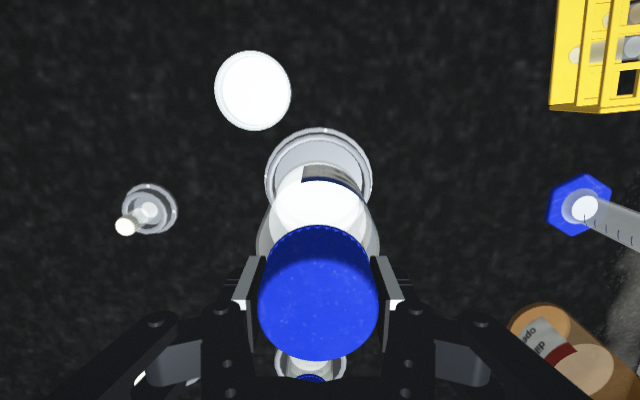

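The bottle hangs over the wide holder: rim circle about (319,184), predicted (317.6,185.8). Aligned within 2 mm. Lowering.

```bash
python3 -m jog '{"angular":[[0,0,0],[0,0,0],[0,0,0],[0,0,0],[0,0,0]],"travel":[[0,0.1,1],[0,0.1,2.5],[0,0.1,3.8],[0,0.1,4.5],[0,0.1,4.5]],"fingers":[1,1,1,1,1]}'; python3 -m jog '{"angular":[[0,0,0],[0,0,0],[0,0,0],[0,0,0]],"travel":[[0,0,0.5],[0,0,0.8],[0,0,0.95],[0,0,0.95]],"fingers":[1,1,1,1]}'
```

```text
clock: 29.85
eef_pos: [595.1, -99.5, 122.9]
tool_rot: [-3.14, -0.0, 1.572]
force: [-0.3, 0.2, -3.4]
width: 46.4
clock: 30.35
eef_pos: [595.6, -99.6, 115.2]
tool_rot: [3.141, -0.0, 1.572]
force: [-2.8, 0.4, 4.6]
width: 46.1
```

```bash
python3 -m jog '{"angular":[[0,0,0],[0,0,0],[0,0,0],[0,0,0],[0,0,0]],"travel":[[0,0,0],[0,0,0],[0,0,0],[0,0,-2],[0,0,-5]],"fingers":[0.45,0.35,0.25,0.2,0.2]}'; python3 -m jog '{"angular":[[0,0,0],[0,0,0],[0,0,0],[0,0,0],[0,0,0]],"travel":[[0,0,-5],[0,0,-10],[2,-4,-12],[5,-9,-12],[10,-13,-12]],"fingers":[0.2,0.2,0.2,0.2,0.2]}';python3 -m jog '{"angular":[[0,0,0],[0,0,0],[0,0,0]],"travel":[[5,-1,0],[10,-1,0],[10,-1,0]],"fingers":[0.2,0.2,0.2]}'
python3 - <<'E'
from h import *
get_image("scene");a=get_image("scene");b=get_image("top")
cv2.imwrite("pics/end.png",np.vstack([a[60:340,120:520],b[120:280,150:550]])[:,:,::-1]);cv2.imwrite("pics/topend.png",b[:,:,::-1])
m=camera_model("top");M=masks(b)
for n,c,p,z in [("large","blue",proj(m,(595.5,-99.5,131)),131),("small","blue",proj(m,(587,-265,85)),85),("pot","white",proj(m,(441,-288,45)),45),("vial","white",proj(m,(438,-124,45)),45),("petri","white",(325,205),15),("beaker","grey",(242,209),30)]:
    for k,st in comps(M[c],p): print(n,k,st,onplane(m,k,z).round(1))
s=read_state();print(s["eef_pos"],s["width"],s["clock"])
E
```

```text
clock: 30.98
eef_pos: [595.1, -99.4, 163.9]
tool_rot: [-3.14, -0.0, 1.572]
force: [0.9, 0.1, 0.9]
width: 67.9
clock: 31.6
eef_pos: [465.1, -1.2, 284.7]
tool_rot: [3.14, -0.0, 1.568]
force: [1.5, 1.5, 0.9]
width: 68.3
clock: 31.98
eef_pos: [456.2, 103.8, 284.2]
tool_rot: [3.141, -0.002, 1.58]
force: [0.7, -0.3, 0.9]
width: 68.4
large [359.  176.5] [ 21  21 330] [ 597.9 -100.   131. ]
small [425. 181.] [ 15  14 160] [ 588.2 -264.9   85. ]
pot [430.5 229.2] [28 11 46] [ 470.3 -282.4   45. ]
pot [430.2 240.4] [ 25  24 365] [ 442.3 -280.1   45. ]
pot [430.8 253.1] [ 7  3 11] [ 410.7 -279.9   45. ]
vial [370.5 238.6] [10 13 26] [ 450.5 -130.7   45. ]
vial [365.7 242.8] [12 12 64] [ 440.3 -118.2   45. ]
petri [324.8 204.4] [ 24  24 431] [542.1 -17.7  15. ]
[456.53418396  98.19639976 284.36411466] 68.35142200914801 32.125
```

View pics/end.png

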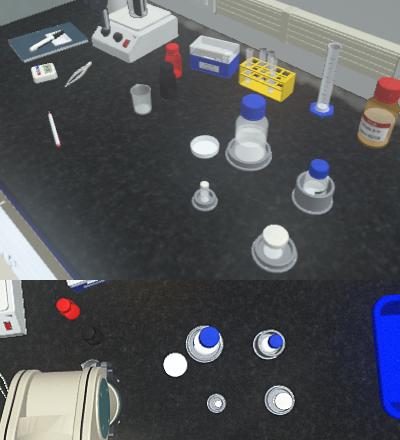

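All four stand upright in their holders. The petri dish is unmoved to 0.1 px, the beaker is upright in its place, and the gripper is clear.

```bash
python3 -c "
from cell import *
print(finish_job())"
```

```text
the job is handed in; nothing more can be done
None
```

I put the vial, pot, small bottle and large bottle, in that order, into the narrow, shallow, deep and wide holders. Each was set down until the wrist force showed contact at the height of the holder floor (2–9 N), then let go. I handed the job in at about 32 s with the gripper clear of everything.

**Last checks:**
- The final scene and top views show all four standing upright in their holders, and the petri dish did not move (same pixel centre as at the start).
- The beaker stands upright in its place. I checked it only by eye in the scene view, because the arm covered it in the top view.
- In the last top view the small and large bottle positions came out within about 2.5 mm of where I set them. The colour masks for the vial and pot merged with their holders, so those two positions are not reliable; I judged both from the pictures instead.
- The wrist camera read about 2 mm off from the arm in both x and y, and I corrected for that.

I viewed 17 pictures, three past the budget of 14 and one more than the one or two extra allowed.

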